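Unstack the printed parts into their nests

ROBOT

A 6-joint arm with a two-finger parallel gripper is mounted at the origin on the work surface. World frame = base frame: x ahead of the robot, y to its left, z up, the work surface at z = 0. Lengths are in m, angles in degrees, forces in N, time in s.
With the tool pointing down it reaches from about 0.375 to 0.9 m from the base axis. Payload 3.1 kg.
Tool frame: the origin (TCP) lies on the centre line of the jaws, within the pads' length; the fingertips stand 17 mm ahead of it and the grasp point (between the pads) lies 2 mm behind it; z points along the fingers, y is the line along which they close (so a half turn about z gives the same grasp; the last joint's range is limited). The gripper opens to 87 mm and grips with 3 to 60 N. Pads are 19 mm wide; open, the fingers measure 117 mm over their backs; the gripper's body (75 mm by 190 mm) begins 51 mm behind the grasp point.
Start: joints at [60.418, 30.224, 82.088, -0, 67.689, -10.227], TCP at [0.207, 0.59, 0.24] pointing down, gripper open.
Joint ranges: [-176.69, 176.69], [-43.24, 126.21], [12.49, 139.97], [-82, 262], [0, 151.66], [-163.58, 163.58]. Speed limits (degrees/s): [159.86, 159.86, 180, 180, 180, 180].

INTERFACE

Orientations are given as a 3x3 rotation matrix whose columns are the frame's x, y, z axes.
In Python, from rig import bot, imaging, finder gives the robot as it stands. The module is installed in compiled form; this text tells all that it offers.
- The arm moves only by the tool play_rows, never from a script. Its argument "motion" is a list that holds one entry, the list of rows, each a list of 6 numbers: the shift along the tool's x, y, z in fractions of the full range, 1 being 800 mm, then the turn, a rotation vector about the tool's x, y, z in normalised numbers (1 is 360 degrees). In form: [[[dx, dy, dz, wx, wy, wz], ...]]. A call has 1 to 8 rows; each row is the pose to reach, as a shift and turn from the pose commanded when the call began, along the tool's axes at that moment; what a row does not reach only later rows make up. A row lasts 1/12 s, in which the tool goes at most 41.7 mm and 7.16 degrees, less where a joint would pass 70% of its speed; a pose out of reach is approached as far as the arm can. A shift or turn number past 1, either way, is cut back to 1. A call with a gripper value outside its range is refused whole. "fingers" is the finger opening in m, from 0 to 0.087, set as the call begins (left out, the last holds). The fingers move at their own pace and stop on an object; the grip force is fixed at half the most. Time passes only in rows, so rows that repeat a pose let the fingers close. It gives the time, the measured TCP pose, the force, the opening and the grip force at its end, in the units of the state.
- bot.read_state(): the state, without advancing time (a new reading comes with each control period).
- imaging.capture(name): name is "scene" or "top" or "wrist"; returns a dict with "frame" (420x560x3 uint8, red, green, blue), "camera_matrix" (3x3 intrinsics, pixels), "R" (3x3) and "t" (3): a world point X has camera coordinates R X + t. Camera axes: x right, y down, z forward; pixel columns grow to the right and rows downward; lengths in m; the calibration is good to about 2 mm. The wrist camera is an equidistant fisheye: a pixel r from the principal point sees the ray r / f radians off the axis. A picture is of the moment at which its call begins. There is no depth.
- bot.hand_in(): hands the job in; it is judged then, once.
Trained networks look in the newest picture that a camera, given by its name, has taken for a name from the list of things; names that differ only in an ending like _2 or _b are one class to them, and where a whole thing is asked for, a point or a joint stands for the part that bears it (a point fixed in the world has none). Each returns a list of dicts, best first, with "confidence" (0 to 1); they miss things now and then, are a little off and sometimes report something else, mostly with a low value. They report only what shows in the picture. A call takes as long as a camera call. They do not tell look-alikes from the thing itself.
- finder.recognise(camera, name): "at" ([x, y, z] in m, in world coordinates, good to about 4 mm: the middle of the surface that is visible of it).
- finder.outline_of(camera, name): "pixels" (420x560 bool, what is visible of it).
The state is a dict: "time_s": time; "joint_positions": joint angles; "qvel": joint speeds; "tau": joint torques, N m; "position": TCP position; "tcp_rot": TCP orientation; "force": force on the tool from outside, world axes, zero at the start; "moment": the same for the moment, N m; "opening": opening from 0.0 (shut) to 1.0 (fully open); "grasp_force": force on a finger pad.
Only numpy, scipy, OpenCV 4.12 (cv2) and the standard library are available. Lean on these libraries where they do the work, as an engineer would, in place of code of your own. Each camera call takes 0.05 s, during which the arm holds its last target. There are 200 camera calls.

TASK

The white prints were left in two stacks on the build plate. Take the stacks apart and set each print, right way up, into the nest of its own outline and size, so that it sits flat on the nest's floor inside the rim. Set the prints down, do not let them fall.

Things in the scene. Friction and masses are not known exactly. Their poses are not given: they have to be found in the camera images.
- case: White rectangular gearbox case, 96 (its x) by 62 (its y) by 28 mm high, four dark screw holes in the corners of its flat top. Grip it across its 62 mm width (its y). Stands on the build plate (a fixed dark sheet 3 mm thick) as the bottom of one of the two stacks; the gear or the clevis stands on it. Origin: centre of the underside; z up. 120 g or so.
- hub: White round flanged hub: flange 84 mm across and 4 mm thick at the foot, above it a plain drum 62 mm across; 28 mm high in all, flat top. Grip it by the drum, above the flange. Stands on the build plate (3 mm thick) as the bottom of the other stack; the clevis or the gear stands on it. Origin: centre of the underside; z up. 90 g or so.
- gear: White spur gear, 51 mm across the teeth, 20 mm high, flat top and underside. Stands on the case or on the hub, with the knob standing on it. Origin: centre of the underside; z along its axis, up. 30 g or so.
- clevis: White clevis bracket: base 52 (its x) by 34 (its y) by 8 mm, on it two upright lugs, each 30 mm long along x, 7 mm thick, reaching 30 mm above the underside; the lugs' outer faces are 34 mm apart along y, their inner faces 20 mm. Grip it across the lugs' outer faces (along y). Stands on the hub or on the case. Origin: centre of the underside; x along the base, z up. 35 g or so.
- knob: White round knob with a fluted side, 31 mm across, 20 mm high, a dark pointer line on top. Stands on the gear. Origin: centre of the underside; z along its axis, up. 15 g or so.
- nest_case: The case's nest: the larger rectangular shallow tray, all black, inside 112 (its x) by 78 mm (its y); the case lies with its long side along the nest's long side, either way round. Fixed to the bench; floor 3 mm thick, rim 3 mm thick standing 4 mm above the floor (7 mm above the bench). Origin: centre of the underside, on the bench.
- nest_hub: The hub's nest: the largest round shallow tray, all black, inside diameter 100 mm. Fixed to the bench; floor 3 mm thick, rim 3 mm thick standing 4 mm above the floor (7 mm above the bench). Origin: centre of the underside, on the bench.
- nest_gear: The gear's nest: the middle-sized round shallow tray, all black, inside diameter 66 mm. Fixed to the bench; floor 3 mm thick, rim 3 mm thick standing 4 mm above the floor (7 mm above the bench). Origin: centre of the underside, on the bench.
- nest_clevis: The clevis's nest: the smaller rectangular shallow tray, all black, inside 68 (its x) by 50 mm (its y); the clevis lies with its long side along the nest's long side, either way round. Fixed to the bench; floor 3 mm thick, rim 3 mm thick standing 4 mm above the floor (7 mm above the bench). Origin: centre of the underside, on the bench.
- nest_knob: The knob's nest: the smallest round shallow tray, all black, inside diameter 46 mm. Fixed to the bench; floor 3 mm thick, rim 3 mm thick standing 4 mm above the floor (7 mm above the bench). Origin: centre of the underside, on the bench.
There are look-alikes about, which are no part of the job. What is shaped like the case but green is not meant. What is shaped like the knob but orange is not meant.

How it is judged:
By the outcome, as a careful person would: the job done as asked, in the order asked, and still so for the second after the job is handed in, with the robot touching nothing.
It also fails if it takes over 131 s, if anything falls off the work surface, if the arm or the gripper's body presses on something with over 40 N, if the wrist force passes 120 N, or if a joint passes its speed limit or range.

## Working session

There is one attempt and no reset: what is moved stays moved. The work goes in short steps, Python scripts to look and compute and a tool call to move; the robot and the scene stay as the last step left them, time stands still between calls to the robot, and variables do not carry over. Pictures are saved under pics/ and viewed, at most 17 in all, crops included, and the job is handed in when it is done.

Besides the shell and the picture viewer there is one more tool, called by a JSON object that holds its "fn" and its "kwargs", one argument or row to a line. play_rows: Moves the arm, as the interface text tells. Its arguments: {"type":"object","properties":{"motion":{"type":"array"},"fingers":{"type":"number"}},"required":["motion"]}

```bash
mkdir -p pics
cat > h.py <<'E'
import numpy as np, cv2
from rig import bot, imaging, finder
def cap(n,save=None):
    c=imaging.capture(n)
    if save: cv2.imwrite(f'pics/{save}.png',c['frame'][:,:,::-1])
    return c
E
python3 - <<'E'
from h import *
s=bot.read_state(); print(s['time_s'],s['position'],s['tcp_rot'])
for cam in ('scene','top'):
    c=cap(cam,cam+'0'); print(cam,'campos',-c['R'].T@c['t'], c['camera_matrix'][0])
    for n in 'case hub gear clevis knob nest_case nest_hub nest_gear nest_clevis nest_knob'.split():
        r=finder.recognise(cam,n)
        for d in r[:3]:
            p=c['camera_matrix']@(c['R']@np.array(d['at'])+c['t']); print(n,round(d['confidence'],2),np.round(d['at'],3),np.round(p[:2]/p[2]))
E
```

```text
0.0 [0.20677882 0.58908177 0.23858221] [[-9.43478124e-01  3.31433160e-01 -1.04355109e-03]
 [ 3.31434599e-01  9.43476362e-01 -1.86031626e-03]
 [ 3.67995284e-04 -2.10103663e-03 -9.99997725e-01]]
scene campos [0.80013337 0.51664409 0.82980875] [475.05581955   0.         282.28919818]
case 0.86 [0.268 0.268 0.029] [451. 268.]
case 0.83 [0.476 0.122 0.032] [322. 255.]
case 0.76 [0.775 0.155 0.029] [187. 340.]
hub 0.68 [ 0.46  -0.085  0.004] [278. 190.]
gear 0.6 [ 0.448 -0.09   0.053] [282. 173.]
knob 0.56 [ 0.447 -0.098  0.073] [281. 164.]
knob 0.42 [ 0.44  -0.228  0.019] [257. 144.]
nest_case 0.76 [ 0.649 -0.113  0.004] [196. 214.]
nest_case 0.56 [0.468 0.114 0.035] [323. 250.]
nest_hub 0.68 [ 0.58  -0.333  0.004] [187. 140.]
nest_gear 0.87 [0.568 0.332 0.001] [340. 377.]
nest_clevis 0.91 [ 0.401  0.251 -0.001] [389. 298.]
nest_clevis 0.51 [0.467 0.114 0.034] [323. 250.]
nest_knob 0.73 [ 0.641  0.116 -0.001] [246. 297.]
top campos [0.36415067 0.01680202 0.97905107] [454.07372933   0.         282.67528396]
case 0.85 [0.458 0.098 0.033] [229. 234.]
case 0.73 [0.26  0.258 0.03 ] [147. 332.]
case 0.6 [0.77  0.157 0.026] [205.  93.]
hub 0.72 [ 0.439 -0.106  0.009] [325. 244.]
gear 0.56 [ 0.44  -0.107  0.05 ] [328. 242.]
clevis 0.7 [0.46  0.111 0.036] [223. 233.]
knob 0.72 [ 0.438 -0.233  0.019] [385. 244.]
knob 0.66 [ 0.44  -0.103  0.07 ] [328. 241.]
nest_case 0.79 [ 0.647 -0.116  0.003] [328. 151.]
nest_hub 0.91 [ 0.582 -0.343  0.003] [430. 180.]
nest_gear 0.79 [0.572 0.332 0.004] [123. 183.]
nest_clevis 0.6 [0.397 0.256 0.008] [154. 263.]
nest_clevis 0.34 [0.573 0.331 0.005] [123. 182.]
nest_knob 0.64 [0.647 0.118 0.003] [223. 150.]
```

```bash
ls pics
```

```text
scene0.png
top0.png
```

View pics/scene0.png

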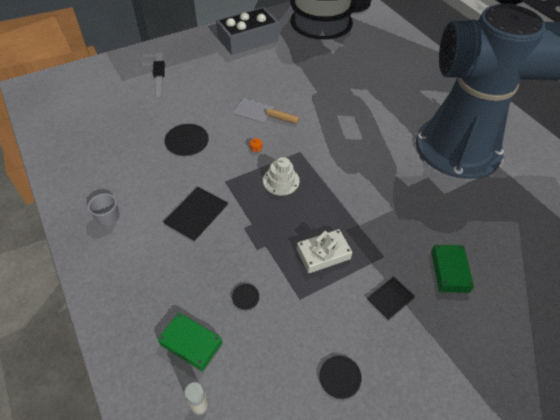

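View pics/top0.png

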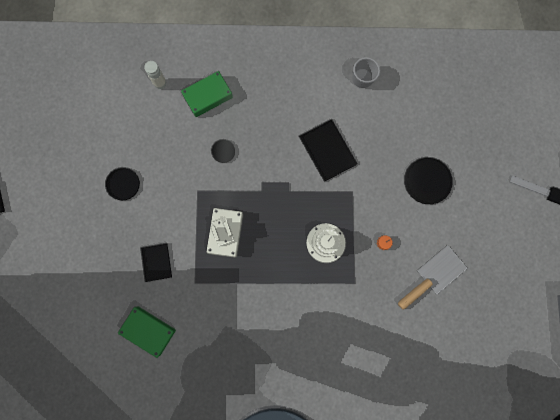

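The scene picture shows the clevis on the white case at about (323,250) and the hub, gear and knob stack at (281,178). The look-alikes are two green cases at (451,268) and (190,342) and an orange knob at (256,145). The top view puts the case stack at (225,232) and the hub stack at (326,242). The nests are: case (328,150), hub (429,180), gear (123,183), knob (223,151) and clevis (157,262). Next I'll fit silhouettes in both views.

```bash
cat > fit.py <<'E'
from h import *
from scipy.optimize import minimize
a=np.linspace(0,2*np.pi,48,endpoint=False)
ring=lambda r,z:np.c_[r*np.cos(a),r*np.sin(a),0*a+z]
box=lambda x,y,z0,z1:np.array([[sx*x/2,sy*y/2,z] for sx in(-1,1) for sy in(-1,1) for z in(z0,z1)])
M=dict(case=box(.096,.062,0,.028),hub=np.r_[ring(.042,0),ring(.042,.004),ring(.031,.028)],
 gear=np.r_[ring(.0255,0),ring(.0255,.02)],knob=np.r_[ring(.0155,0),ring(.0155,.02)],
 clevis=np.r_[box(.052,.034,0,.008),box(.03,.034,.008,.03)],
 nest_case=box(.118,.084,0,.007),nest_clevis=box(.074,.056,0,.007),
 nest_hub=np.r_[ring(.053,0),ring(.053,.007)],nest_gear=np.r_[ring(.036,0),ring(.036,.007)],nest_knob=np.r_[ring(.026,0),ring(.026,.007)])
Z0=dict(case=.003,hub=.003,gear=.031,knob=.051,clevis=.031)
def proj(c,X,fish=False):
    P=X@c['R'].T+c['t']; K=c['camera_matrix']
    if fish:
        rho=np.hypot(P[:,0],P[:,1]); k=np.arctan2(rho,P[:,2])/np.maximum(rho,1e-9); P=np.c_[P[:,:2]*k[:,None],np.ones(len(P))]
    p=P@K.T; return p[:,:2]/p[:,2:]
def place(n,q):
    C,S=np.cos(q[3]),np.sin(q[3]); return M[n]@np.array([[C,-S,0],[S,C,0],[0,0,1]]).T+q[:3]
def hullimg(p):
    im=np.zeros((1680,2240),np.uint8); h=cv2.convexHull(((p+.5)*4).astype(np.float32)).astype(np.int32)
    cv2.fillPoly(im,[h],1); return im
def maskhull(m):
    m=cv2.morphologyEx(m.astype(np.uint8),cv2.MORPH_OPEN,np.ones((2,2)))
    n,l,s,_=cv2.connectedComponentsWithStats(m); l=l==1+np.argmax(s[1:,4])
    ys,xs=np.nonzero(l); return hullimg(np.r_[np.c_[xs-.5,ys-.5],np.c_[xs+.5,ys+.5],np.c_[xs-.5,ys+.5],np.c_[xs+.5,ys-.5]])
def fit(n,views,xy,freez=True,yaws=(0,),fz=None):
    """views: list of (cap, maskhull, fish)"""
    z0=Z0.get(n,0.) if fz is None else fz; best=None
    def f(v):
        q=np.array([xy[0]+v[0]/100,xy[1]+v[1]/100,z0+(v[3]/100 if freez else 0),v[2]])
        L=0
        for c,m,fi in views:
            h=hullimg(proj(c,place(n,q),fi)); i=cv2.countNonZero(h&m); L+=1-i/(cv2.countNonZero(h|m)+1)
        return L/len(views)
    for y in yaws:
        x0=[0,0,y]+([0] if freez else [])
        sx=np.array([x0]+[np.array(x0)+.4*np.eye(len(x0))[i] for i in range(len(x0))])
        r=minimize(f,x0,method='Nelder-Mead',options=dict(initial_simplex=sx,xatol=.003,fatol=1e-5,maxiter=250))
        if best is None or r.fun<best.fun: best=r
    v=best.x; return [xy[0]+v[0]/100,xy[1]+v[1]/100,z0+(v[3]/100 if freez else 0),np.degrees(v[2])],1-best.fun
E
python3 - <<'E'
from fit import *
seed=dict(case=(.46,.1),hub=(.443,-.1),gear=(.443,-.1),clevis=(.46,.11),knob=(.443,-.1),nest_case=(.648,-.115),nest_hub=(.581,-.338),nest_gear=(.570,.332),nest_clevis=(.4,.253),nest_knob=(.644,.117))
C={k:cap(k) for k in('scene','top')}
for n in seed:
    V=[];info=[]
    for k in C:
        best=None
        for d in finder.outline_of(k,n):
            m=d['pixels']; 
            if not m.any(): continue
            ys,xs=np.nonzero(m); p=proj(C[k],np.array([[*seed[n],Z0.get(n,0)+.01]]))[0]
            e=np.hypot(np.median(xs)-p[0],np.median(ys)-p[1])
            if e<20 and (best is None or d['confidence']>best[0]): best=(d['confidence'],m,e)
        if best: V.append((C[k],maskhull(best[1]),False)); info.append((k,round(best[0],2),int(best[1].sum())))
    if not V: print(n,'none'); continue
    rect=n in('case','clevis','nest_case','nest_clevis')
    yaws=np.radians([-60,-30,0,30,60,90]) if rect else (0,)
    for fz in ((True,False) if len(V)>1 else (False,)):
        q,s=fit(n,V,seed[n],fz,yaws if rect else (0,)); print(n,info,fz,np.round(q,4),round(s,3),flush=True)
E
```

```text
case [('scene', 0.57, 1089), ('top', 0.74, 917)] True [ 4.5930e-01  1.0700e-01 -2.4000e-03 -7.8366e+00] 0.948
case [('scene', 0.57, 1089), ('top', 0.74, 917)] False [ 4.6010e-01  1.0700e-01  3.0000e-03 -8.4959e+00] 0.931
hub [('scene', 0.58, 555), ('top', 0.95, 658)] True [ 4.39200e-01 -1.09200e-01 -5.80000e-03  4.47143e+01] 0.887
hub [('scene', 0.58, 555), ('top', 0.95, 658)] False [ 4.40400e-01 -1.05400e-01  3.00000e-03  4.16013e+01] 0.845
gear [('scene', 0.59, 248), ('top', 0.69, 332)] True [ 4.398e-01 -1.092e-01  2.350e-02  3.466e+01] 0.856
gear [('scene', 0.59, 248), ('top', 0.69, 332)] False [ 4.40600e-01 -1.07800e-01  3.10000e-02  5.80152e+01] 0.822
clevis [('scene', 0.67, 455), ('top', 0.67, 418)] True [ 0.4596  0.1108  0.0268 21.0639] 0.888
clevis [('scene', 0.67, 455), ('top', 0.67, 418)] False [ 0.4603  0.1108  0.031  20.3009] 0.852
knob [('top', 0.63, 194)] False [ 0.4384 -0.1058  0.051  50.3286] 0.943
nest_case [('scene', 0.72, 1726), ('top', 0.64, 1987)] True [ 6.45700e-01 -1.15400e-01 -4.00000e-03  2.76618e+01] 0.921
nest_case [('scene', 0.72, 1726), ('top', 0.64, 1987
[... 219 characters left out ...]
)] False [ 0.5789 -0.3367  0.      5.2519] 0.916
nest_gear [('scene', 0.85, 1478), ('top', 0.86, 886)] True [ 5.67400e-01  3.33200e-01 -4.00000e-03  3.65442e+01] 0.93
nest_gear [('scene', 0.85, 1478), ('top', 0.86, 886)] False [ 0.5674  0.3328  0.     20.9349] 0.913
nest_clevis [('scene', 0.77, 1072), ('top', 0.78, 1037)] True [ 3.9650e-01  2.5360e-01 -5.6000e-03  8.9995e+00] 0.906
nest_clevis [('scene', 0.77, 1072), ('top', 0.78, 1037)] False [ 0.399   0.2537  0.     11.2059] 0.885
nest_knob [('scene', 0.57, 576), ('top', 0.82, 437)] True [ 6.4350e-01  1.1710e-01 -5.6000e-03  3.1359e+01] 0.862
nest_knob [('scene', 0.57, 576), ('top', 0.82, 437)] False [ 0.6436  0.1165  0.     17.7236] 0.847
```

The fits agree with the stated sizes and heights. The case at top pixel (225,232) is the white one, and both green ones are decoys. I'll go to the clevis now and check its yaw with the wrist camera.

```bash
cat > mv.py <<'E'
import sys
from h import *
def delta(x,y,z,yaw=None):
    s=bot.read_state(); R=np.array(s['tcp_rot']); p=np.array(s['position'])
    d=R.T@(np.array([x,y,z])-p); a=np.degrees(np.arctan2(R[1,1],R[0,1]))
    w=0 if yaw is None else -((yaw-a+90)%180-90)
    print('t',round(s['time_s'],2),'pos',np.round(p,4),'yaw',round(a,1),'F',np.round(s['force'],1),'op',round(s['opening']*87,1),'g',round(s['grasp_force'],1))
    print('delta mm',np.round(d*1000,1),'wz',round(w,1),'tilt',np.round(np.degrees(R[:2,2]),2))
if __name__=='__main__': delta(*map(float,sys.argv[1:]))
E
python3 mv.py .42 .11 .25 110; python3 -c "
from h import *
c=cap('wrist'); s=bot.read_state(); print(np.array(s['tcp_rot']).T@(-c['R'].T@c['t']-s['position']), (c['R']@s['tcp_rot']).round(2),c['camera_matrix'])"
```

```text
t 2.2 pos [0.2071 0.5897 0.2396] yaw 70.6 F [ 0.8 -0.4  0.2] op 87.0 g 0.0
delta mm [-359.8 -382.   -10.5] wz -39.4 tilt [0. 0.]
[ 0.06773273  0.00167086 -0.14558383] [[ 0.    1.    0.  ]
 [-0.97  0.   -0.25]
 [-0.25 -0.    0.97]] [[325.1922621    0.         280.60034492]
 [  0.         325.1922621  207.41612134]
 [  0.           0.           1.        ]]
```

The manual's scale: shifts go in shares of 800 mm and turns go in shares of 360 degrees. Converting my numbers, -0.382 m / 0.8 = -0.4775, -0.36 m / 0.8 = -0.45, -39 degrees / 360 = -0.1083.

{"fn": "play_rows", "kwargs": {
  "motion": [
    [[-0.45,-0.4775,-0.0125,0,0,-0.1083],[-0.45,-0.4775,-0.0125,0,0,-0.1083],[-0.45,-0.4775,-0.0125,0,0,-0.1083],[-0.45,-0.4775,-0.0125,0,0,-0.1083],[-0.45,-0.4775,-0.0125,0,0,-0.1083],[-0.45,-0.4775,-0.0125,0,0,-0.1083],[-0.45,-0.4775,-0.0125,0,0,-0.1083],[-0.45,-0.4775,-0.0125,0,0,-0.1083]]
  ],
  "fingers": 0.06
}}

```text
time_s: 2.92
position: [0.3389, 0.2929, 0.246]
tcp_rot: [[-0.941, -0.337, 0.001], [-0.337, 0.941, 0.0], [-0.001, 0.0, -1.0]]
force: [0.5, -0.0, -0.6]
opening: 0.692
grasp_force: 0.0
```

```bash
python3 mv.py .43 .11 .25 110
```

```text
t 2.92 pos [0.3389 0.2929 0.246 ] yaw 109.7 F [ 0.5 -0.  -0.6] op 60.2 g 0.0
delta mm [ -24.1 -202.9   -3.9] wz -0.3 tilt [0.05 0.02]
```

In the tool's units: -0.2 m / 0.8 = -0.25, -0.024 m / 0.8 = -0.03.

{"fn": "play_rows", "kwargs": {
  "motion": [
    [[-0.03,-0.25,0,0,0,0],[-0.03,-0.25,0,0,0,0],[-0.03,-0.25,0,0,0,0],[-0.03,-0.25,0,0,0,0],[-0.03,-0.25,0,0,0,0],[-0.03,-0.25,0,0,0,0],[-0.03,-0.25,0,0,0,0]]
  ]
}}

```text
time_s: 3.5
position: [0.4293, 0.1127, 0.2459]
tcp_rot: [[-0.943, -0.332, 0.001], [-0.332, 0.943, 0.0], [-0.001, 0.0, -1.0]]
force: [-0.4, -0.1, -0.4]
opening: 0.69
grasp_force: 0.0
```

```bash
cat > look.py <<'E'
import sys
from fit import *
# look.py pic name seedx seedy [name seedx seedy ...]
c=cap('wrist',sys.argv[1]); s=bot.read_state(); print('pos',np.round(s['position'],4),'t',round(s['time_s'],2))
T=cap('top')
a=sys.argv[2:]
for i in range(0,len(a),3):
    n,sd=a[i],(float(a[i+1]),float(a[i+2])); V=[]
    for cam,cc,fi in(('wrist',c,True),('top',T,False)):
        p=proj(cc,np.array([[*sd,Z0.get(n,0)+.015]]),fi)[0]
        for d in finder.outline_of(cam,n):
            ys,xs=np.nonzero(d['pixels'])
            if len(xs) and np.hypot(np.median(xs)-p[0],np.median(ys)-p[1])<(60 if fi else 20):
                V.append((cc,maskhull(d['pixels']),fi)); print(n,cam,round(d['confidence'],2),int(np.median(xs)),int(np.median(ys)),'exp',p.round()); break
    rect='case' in n or 'clevis' in n
    Y=np.radians([-60,-30,0,30,60,90]) if rect else (0,)
    for v,fz in ((V,True),(V[:1],False)):
        if v: q,sc=fit(n,v,sd,fz and len(v)>1,Y); print(n,len(v),np.round(q,4),round(sc,3))
E
python3 look.py w1 clevis .46 .111 case .46 .107
```

```text
pos [0.4282 0.1139 0.2457] t 3.55
clevis wrist 0.84 268 212 exp [269. 213.]
clevis 1 [ 0.4626  0.1125  0.031  20.5605] 0.971
clevis 1 [ 0.4626  0.1125  0.031  20.5605] 0.971
case wrist 0.69 265 201 exp [267. 206.]
case 1 [ 4.6280e-01  1.0890e-01  3.0000e-03 -6.7373e+00] 0.957
case 1 [ 4.6280e-01  1.0890e-01  3.0000e-03 -6.7373e+00] 0.957
```

View pics/w1.png

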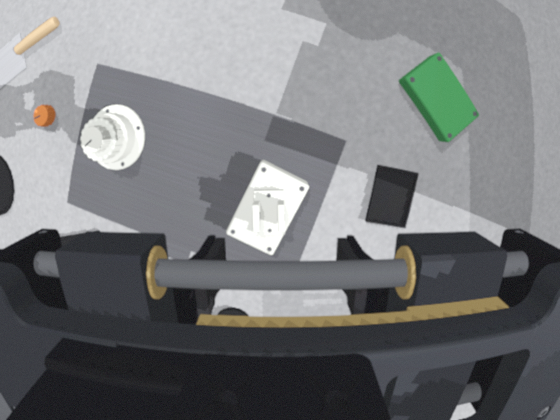

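The wrist picture shows the clevis on the white case at (268,210). Its lugs run along the image vertical, which is the tool's x, and matches the fitted yaw of 20.5°. The green case at (440,97) and the orange knob at (43,115) are not meant.

```bash
python3 mv.py .4615 .112 .055 110.5
```

```text
t 3.8 pos [0.4275 0.1155 0.2457] yaw 109.8 F [0.3 0.1 1.2] op 60.0 g 0.0
delta mm [-30.9 -14.8 190.7] wz -0.7 tilt [-0.02  0.01]
```

In the tool's units: 0.13 m / 0.8 = 0.1625, 0.12 m / 0.8 = 0.15, -0.7 degrees / 360 = -0.0019.

{"fn": "play_rows", "kwargs": {
  "motion": [
    [[-0.0388,-0.0188,0.025,0,0,-0.0019],[-0.0388,-0.0188,0.075,0,0,-0.0019],[-0.0388,-0.0188,0.1188,0,0,-0.0019],[-0.0388,-0.0188,0.15,0,0,-0.0019],[-0.0388,-0.0188,0.1625,0,0,-0.0019],[-0.0388,-0.0188,0.1625,0,0,-0.0019]]
  ]
}}

```text
time_s: 4.3
position: [0.4603, 0.1115, 0.1132]
tcp_rot: [[-0.937, -0.349, -0.006], [-0.349, 0.937, 0.0], [0.006, 0.002, -1.0]]
force: [-0.3, 0.2, -0.2]
opening: 0.69
grasp_force: 0.0
```

```bash
python3 mv.py .4615 .112 .055 110.5;python3 look.py w2 clevis .4615 .112; python3 mv.py .4615 .112 .055 110.5
```

```text
t 4.3 pos [0.4603 0.1115 0.1132] yaw 110.5 F [-0.3  0.2 -0.2] op 60.0 g 0.0
delta mm [-1.7 -0.1 58.2] wz -0.0 tilt [-0.37  0.  ]
pos [0.4614 0.1114 0.1147] t 4.35
clevis wrist 0.59 278 222 exp [279. 227.]
clevis 1 [ 0.4626  0.1123  0.031  20.3171] 0.973
clevis 1 [ 0.4626  0.1123  0.031  20.3171] 0.973
t 4.5 pos [0.4633 0.111  0.1168] yaw 110.4 F [ 0.4 -0.   0.4] op 60.1 g 0.0
delta mm [ 1.5  1.6 61.8] wz -0.1 tilt [ 0.14 -0.  ]
```

View pics/w2.png

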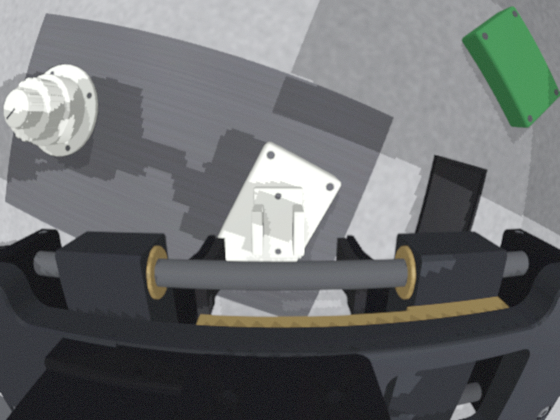

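The clevis is centred between the fingers at (278,222) and its lugs are parallel to the pads. I'll descend and grip.

In the tool's units: 0.062 m / 0.8 = 0.0775, 0.05 m / 0.8 = 0.0625.

{"fn": "play_rows", "kwargs": {
  "motion": [
    [[0.0013,0.0013,0.0375,0,0,0],[0.0013,0.0013,0.0625,0,0,0],[0.0013,0.0013,0.0775,0,0,0],[0.0013,0.0013,0.0775,0,0,0],[0.0013,0.0013,0.0775,0,0,0],[0.0013,0.0013,0.0775,0,0,0]]
  ]
}}

```text
time_s: 5.0
position: [0.4623, 0.1112, 0.055]
tcp_rot: [[-0.938, -0.348, 0.003], [-0.348, 0.938, -0.0], [-0.003, -0.001, -1.0]]
force: [0.6, -0.0, -0.2]
opening: 0.689
grasp_force: 0.0
```

{"fn": "play_rows", "kwargs": {
  "motion": [
    [[0,0,0,0,0,0],[0,0,0,0,0,0],[0,0,0,0,0,0],[0,0,0,0,0,0],[0,0,0,0,0,0],[0,0,0,0,0,0]]
  ],
  "fingers": 0.028
}}

```text
time_s: 5.5
position: [0.4614, 0.1111, 0.054]
tcp_rot: [[-0.938, -0.348, 0.0], [-0.348, 0.938, -0.0], [-0.0, -0.0, -1.0]]
force: [-0.9, -0.1, 2.8]
opening: 0.391
grasp_force: 30.0
```

```bash
python3 mv.py .3985 .2535 .12 100
```

```text
t 5.5 pos [0.4614 0.1111 0.054 ] yaw 110.3 F [-0.9 -0.1  2.8] op 34.1 g 30.0
delta mm [  9.4 155.4 -66. ] wz 10.3 tilt [ 0.03 -0.  ]
```

In the tool's units: 0.155 m / 0.8 = 0.1938, 0.12 m / 0.8 = 0.15, 10 degrees / 360 = 0.0278.

{"fn": "play_rows", "kwargs": {
  "motion": [
    [[0,0,-0.0438,0,0,0],[0,0,-0.0825,0,0,0],[0.0113,0.05,-0.0825,0,0,0.0139],[0.0113,0.1,-0.0825,0,0,0.0278],[0.0113,0.15,-0.0825,0,0,0.0278],[0.0113,0.1938,-0.0825,0,0,0.0278],[0.0113,0.1938,-0.0825,0,0,0.0278],[0.0113,0.1938,-0.0825,0,0,0.0278]]
  ]
}}

```text
time_s: 6.17
position: [0.3978, 0.2547, 0.1197]
tcp_rot: [[-0.983, -0.184, -0.0], [-0.184, 0.983, -0.0], [0.0, -0.0, -1.0]]
force: [-0.4, -0.4, -0.5]
opening: 0.385
grasp_force: 30.0
```

```bash
python3 look.py w3 nest_clevis .3985 .2535; python3 mv.py .3985 .2535 .028 100
```

```text
pos [0.3986 0.2537 0.1196] t 6.22
nest_clevis wrist 0.56 275 186 exp [278. 211.]
nest_clevis 1 [0.3997 0.2527 0.     7.7118] 0.654
nest_clevis 1 [0.3997 0.2527 0.     7.7118] 0.654
t 6.37 pos [0.3995 0.2522 0.1196] yaw 100.2 F [-0.1 -0.4  0.9] op 33.6 g 30.0
delta mm [ 0.8  1.4 91.6] wz 0.2 tilt [-0.01 -0.02]
```

View pics/w3.png

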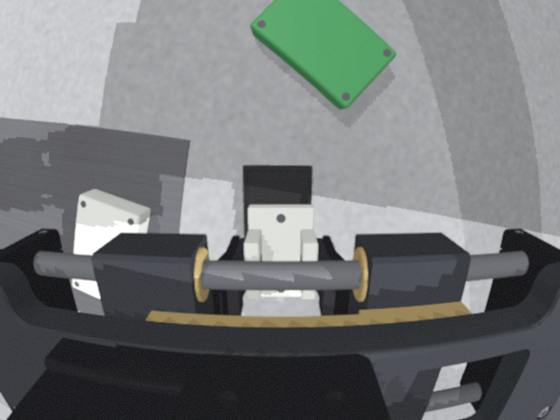

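The clevis is held squarely with its edges parallel to the black nest at (278,188). I'll lower it.

In the tool's units: 0.093 m / 0.8 = 0.1163, 0.092 m / 0.8 = 0.115.

{"fn": "play_rows", "kwargs": {
  "motion": [
    [[0.0013,0.0013,0.0438,0,0,0],[0.0013,0.0013,0.0813,0,0,0],[0.0013,0.0013,0.1063,0,0,0],[0.0013,0.0013,0.1125,0,0,0],[0.0013,0.0013,0.1138,0,0,0],[0.0013,0.0013,0.115,0,0,0],[0.0013,0.0013,0.1163,0,0,0],[0.0013,0.0013,0.1163,0,0,0]]
  ]
}}

```text
time_s: 7.03
position: [0.3986, 0.2542, 0.0277]
tcp_rot: [[-0.984, -0.179, 0.002], [-0.179, 0.984, 0.001], [-0.002, 0.0, -1.0]]
force: [-0.1, 0.0, -0.3]
opening: 0.387
grasp_force: 30.0
```

```bash
python3 mv.py .3985 .2535 .026 100
```

```text
t 7.03 pos [0.3986 0.2542 0.0277] yaw 100.3 F [-0.1  0.  -0.3] op 33.6 g 30.0
delta mm [ 0.3 -0.6  1.7] wz 0.3 tilt [0.12 0.04]
```

In the tool's units: 0.002 m / 0.8 = 0.0025, 0.001 m / 0.8 = 0.0013.

{"fn": "play_rows", "kwargs": {
  "motion": [
    [[0,0,0.0006,0,0,0],[0,0,0.0013,0,0,0],[0,0,0.0019,0,0,0],[0,0,0.0025,0,0,0],[0,0,0.0025,0,0,0]]
  ]
}}

```text
time_s: 7.45
position: [0.3982, 0.2543, 0.026]
tcp_rot: [[-0.984, -0.18, 0.002], [-0.18, 0.984, 0.0], [-0.002, 0.0, -1.0]]
force: [0.2, -0.4, 9.0]
opening: 0.391
grasp_force: 30.0
```

In the tool's units: -0.12 m / 0.8 = -0.15, -0.08 m / 0.8 = -0.1.

{"fn": "play_rows", "kwargs": {
  "motion": [
    [[0,0,0,0,0,0],[0,0,0,0,0,0],[0,0,0,0,0,0],[0,0,0,0,0,0],[0,0,-0.0125,0,0,0],[0,0,-0.05,0,0,0],[0,0,-0.1,0,0,0],[0,0,-0.15,0,0,0]]
  ],
  "fingers": 0.05
}}

```text
time_s: 8.12
position: [0.3967, 0.2537, 0.1458]
tcp_rot: [[-0.984, -0.18, -0.003], [-0.18, 0.984, -0.001], [0.003, -0.001, -1.0]]
force: [-0.3, 0.2, -0.2]
opening: 0.572
grasp_force: 0.0
```

```bash
python3 mv.py .425 .108 .22 83
```

```text
t 8.12 pos [0.3967 0.2537 0.1458] yaw 100.3 F [-0.3  0.2 -0.2] op 49.7 g 0.0
delta mm [  -1.5 -148.4  -74.2] wz 17.3 tilt [-0.19 -0.06]
```

In the tool's units: -0.148 m / 0.8 = -0.185, -0.06 m / 0.8 = -0.075, 17 degrees / 360 = 0.0472.

{"fn": "play_rows", "kwargs": {
  "motion": [
    [[0,-0.0438,-0.025,0,0,0.0167],[0,-0.0938,-0.05,0,0,0.0333],[-0.0013,-0.1375,-0.075,0,0,0.0472],[-0.0013,-0.175,-0.0925,0,0,0.0472],[-0.0013,-0.185,-0.0925,0,0,0.0472],[-0.0013,-0.185,-0.0925,0,0,0.0472],[-0.0013,-0.185,-0.0925,0,0,0.0472]]
  ],
  "fingers": 0.084
}}

```text
time_s: 8.7
position: [0.4245, 0.1088, 0.2186]
tcp_rot: [[-0.993, 0.117, -0.001], [0.117, 0.993, 0.001], [0.001, 0.001, -1.0]]
force: [0.6, -0.4, -0.8]
opening: 0.945
grasp_force: 0.0
```

```bash
python3 look.py w4 case .461 .108 nest_clevis .3985 .2535 clevis .3985 .2535; python3 mv.py .461 .108 .027 83
```

```text
pos [0.4242 0.1094 0.2182] t 8.75
case wrist 0.87 282 218 exp [283. 220.]
case 1 [ 4.6310e-01  1.0860e-01  3.0000e-03 -7.9719e+00] 0.932
case 1 [ 4.6310e-01  1.0860e-01  3.0000e-03 -7.9719e+00] 0.932
nest_clevis wrist 0.86 390 157 exp [404. 152.]
nest_clevis top 0.53 165 274 exp [155. 263.]
nest_clevis 2 [ 0.4001  0.2501  0.0109 10.452 ] 0.664
nest_clevis 1 [0.4012 0.2537 0.     9.8793] 0.954
clevis wrist 0.73 406 150 exp [415. 154.]
clevis 1 [3.960000e-01 2.450000e-01 3.100000e-02 1.970828e+02] 0.851
clevis 1 [3.960000e-01 2.450000e-01 3.100000e-02 1.970828e+02] 0.851
t 9.1 pos [0.425  0.1094 0.2183] yaw 83.4 F [-0.7 -0.4  0.6] op 83.8 g 0.0
delta mm [-36.2   2.7 191.3] wz 0.4 tilt [-0.06  0.  ]
```

View pics/w4.png

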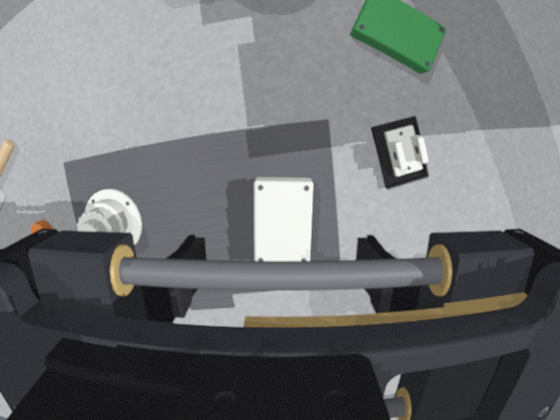

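The clevis sits in its nest at (405,150). The white case is clear at (283,218) with its long side along the tool's x. I'll descend on it.

In the tool's units: 0.15 m / 0.8 = 0.1875, 0.075 m / 0.8 = 0.0938, 1 degrees / 360 = 0.0028.

{"fn": "play_rows", "kwargs": {
  "motion": [
    [[-0.0463,0.0025,0.0438,0,0,0.0028],[-0.0463,0.0025,0.0938,0,0,0.0028],[-0.0463,0.0025,0.1438,0,0,0.0028],[-0.0463,0.0025,0.175,0,0,0.0028],[-0.0463,0.0025,0.1875,0,0,0.0028],[-0.0463,0.0025,0.1875,0,0,0.0028]]
  ]
}}

```text
time_s: 9.6
position: [0.4603, 0.1066, 0.0658]
tcp_rot: [[-0.991, 0.133, -0.007], [0.133, 0.991, 0.0], [0.007, -0.001, -1.0]]
force: [0.1, -0.2, 0.5]
opening: 0.966
grasp_force: 0.0
```

```bash
python3 mv.py .462 .108 .027 82.5
```

```text
t 9.6 pos [0.4603 0.1066 0.0658] yaw 82.4 F [ 0.1 -0.2  0.5] op 84.0 g 0.0
delta mm [-1.8  1.6 38.7] wz -0.1 tilt [-0.4  0. ]
```

In the tool's units: 0.04 m / 0.8 = 0.05, 0.001 m / 0.8 = 0.0013.

{"fn": "play_rows", "kwargs": {
  "motion": [
    [[0,0.0013,0.025,0,0,0],[0,0.0013,0.0425,0,0,0],[0,0.0013,0.05,0,0,0],[0,0.0013,0.05,0,0,0],[0,0.0013,0.05,0,0,0]]
  ]
}}

```text
time_s: 10.02
position: [0.4629, 0.1075, 0.0294]
tcp_rot: [[-0.991, 0.133, 0.001], [0.133, 0.991, -0.0], [-0.001, 0.0, -1.0]]
force: [0.6, 0.6, 1.0]
opening: 0.965
grasp_force: 0.0
```

{"fn": "play_rows", "kwargs": {
  "motion": [
    [[0,0,0,0,0,0],[0,0,0,0,0,0],[0,0,0,0,0,0],[0,0,0,0,0,0],[0,0,0,0,0,0],[0,0,0,0,0,0]]
  ],
  "fingers": 0.055
}}

```text
time_s: 10.52
position: [0.4627, 0.1073, 0.0292]
tcp_rot: [[-0.991, 0.133, 0.001], [0.133, 0.991, -0.0], [-0.001, 0.0, -1.0]]
force: [-0.2, 0.9, 5.4]
opening: 0.714
grasp_force: 30.0
```

```bash
python3 mv.py .6465 -.1145 .12 118
```

```text
t 10.52 pos [0.4627 0.1073 0.0292] yaw 82.3 F [-0.2  0.9  5.4] op 62.1 g 30.0
delta mm [-211.7 -195.4  -90.6] wz -35.7 tilt [ 0.05 -0.  ]
```

In the tool's units: -0.158 m / 0.8 = -0.1975, -0.12 m / 0.8 = -0.15, -34 degrees / 360 = -0.0944.

{"fn": "play_rows", "kwargs": {
  "motion": [
    [[0,0,-0.0375,0,0,0],[0,0,-0.0813,0,0,0],[-0.025,-0.0225,-0.1125,0,0,-0.0111],[-0.06,-0.0563,-0.1125,0,0,-0.0278],[-0.0938,-0.0875,-0.1125,0,0,-0.0444],[-0.1275,-0.1188,-0.1125,0,0,-0.0611],[-0.1625,-0.15,-0.1125,0,0,-0.0778],[-0.1975,-0.1813,-0.1125,0,0,-0.0944]]
  ]
}}

```text
time_s: 11.18
position: [0.6, -0.0587, 0.1184]
tcp_rot: [[-0.894, -0.448, -0.001], [-0.448, 0.894, 0.0], [0.001, 0.001, -1.0]]
force: [0.6, 0.5, -1.2]
opening: 0.71
grasp_force: 30.0
```

```bash
python3 mv.py .6465 -.1145 .10 118
```

```text
t 11.18 pos [ 0.6    -0.0587  0.1184] yaw 116.6 F [ 0.6  0.5 -1.2] op 61.8 g 30.0
delta mm [-16.6 -70.7  18.3] wz -1.4 tilt [-0.07  0.03]
```

In the tool's units: -0.071 m / 0.8 = -0.0888, -0.03 m / 0.8 = -0.0375, -1.5 degrees / 360 = -0.0042.

{"fn": "play_rows", "kwargs": {
  "motion": [
    [[-0.01,-0.0375,0.0063,0,0,-0.0028],[-0.0188,-0.075,0.0188,0,0,-0.0042],[-0.0213,-0.0888,0.0225,0,0,-0.0042],[-0.0213,-0.0888,0.0225,0,0,-0.0042],[-0.0213,-0.0888,0.0225,0,0,-0.0042]]
  ]
}}

```text
time_s: 11.6
position: [0.645, -0.1129, 0.0996]
tcp_rot: [[-0.885, -0.466, -0.003], [-0.466, 0.885, 0.002], [0.002, 0.003, -1.0]]
force: [0.2, 0.3, -1.1]
opening: 0.709
grasp_force: 30.0
```

```bash
python3 look.py w5 nest_case .6465 -.1145 case .6465 -.1145; python3 mv.py .6465 -.1145 .031 118
```

```text
pos [ 0.6446 -0.1121  0.1   ] t 11.65
case wrist 0.69 281 222 exp [276. 220.]
case 1 [ 6.40200e-01 -1.12700e-01  3.00000e-03 -6.36772e+01] 0.893
case 1 [ 6.40200e-01 -1.12700e-01  3.00000e-03 -6.36772e+01] 0.893
t 11.9 pos [ 0.6459 -0.1121  0.1012] yaw 117.9 F [ 1.   0.4 -1.8] op 61.5 g 30.0
delta mm [ 0.6 -2.4 70.2] wz -0.1 tilt [-0.02  0.01]
```

View pics/w5.png

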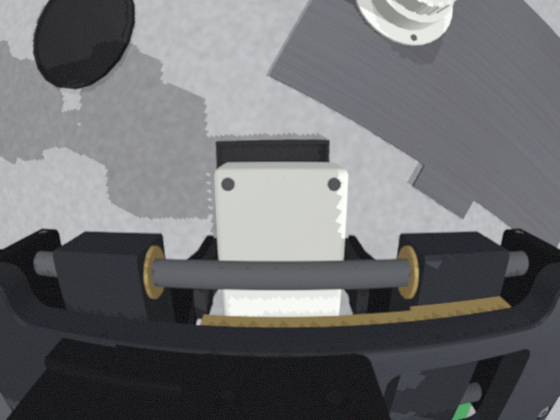

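The case is held at (281,220). The nest's far rim spans columns 217 to 330 (middle 273), so I'll shift about 4 mm along -y of the tool and lower.

In the tool's units: 0.068 m / 0.8 = 0.085, -0.004 m / 0.8 = -0.005.

{"fn": "play_rows", "kwargs": {
  "motion": [
    [[0,-0.005,0.0313,0,0,0],[0,-0.005,0.0625,0,0,0],[0,-0.005,0.0775,0,0,0],[0,-0.005,0.0825,0,0,0],[0,-0.005,0.085,0,0,0],[0,-0.005,0.085,0,0,0],[0,-0.005,0.085,0,0,0]]
  ]
}}

```text
time_s: 12.48
position: [0.6492, -0.1172, 0.0339]
tcp_rot: [[-0.884, -0.467, 0.002], [-0.467, 0.884, -0.001], [-0.001, -0.002, -1.0]]
force: [0.0, -0.1, -1.8]
opening: 0.707
grasp_force: 30.0
```

```bash
python3 mv.py .6478 -.1156 .0292 118
```

```text
t 12.48 pos [ 0.6492 -0.1172  0.0339] yaw 117.9 F [ 0.  -0.1 -1.8] op 61.5 g 30.0
delta mm [0.5 2.  4.7] wz -0.1 tilt [ 0.11 -0.04]
```

In the tool's units: 0.005 m / 0.8 = 0.0063, 0.002 m / 0.8 = 0.0025.

{"fn": "play_rows", "kwargs": {
  "motion": [
    [[0,0.0013,0.0013,0,0,0],[0,0.0013,0.0025,0,0,0],[0,0.0013,0.0038,0,0,0],[0,0.0013,0.005,0,0,0],[0,0.0013,0.0056,0,0,0],[0,0.0013,0.0063,0,0,0],[0,0.0013,0.0063,0,0,0]]
  ]
}}

```text
time_s: 13.07
position: [0.6481, -0.1162, 0.0293]
tcp_rot: [[-0.884, -0.467, 0.001], [-0.467, 0.884, -0.0], [-0.0, -0.0, -1.0]]
force: [-1.8, 0.6, 7.0]
opening: 0.711
grasp_force: 30.0
```

In the tool's units: -0.12 m / 0.8 = -0.15, -0.08 m / 0.8 = -0.1.

{"fn": "play_rows", "kwargs": {
  "motion": [
    [[0,0,0,0,0,0],[0,0,0,0,0,0],[0,0,0,0,0,0],[0,0,0,0,0,0],[0,0,-0.0125,0,0,0],[0,0,-0.05,0,0,0],[0,0,-0.1,0,0,0],[0,0,-0.15,0,0,0]]
  ],
  "fingers": 0.075
}}

```text
time_s: 13.73
position: [0.6469, -0.1158, 0.1483]
tcp_rot: [[-0.884, -0.467, -0.003], [-0.467, 0.884, 0.001], [0.002, 0.002, -1.0]]
force: [0.9, -0.6, 0.7]
opening: 0.861
grasp_force: 0.0
```

```bash
python3 mv.py .41 -.106 .25 90
```

```text
t 13.73 pos [ 0.6469 -0.1158  0.1483] yaw 117.8 F [ 0.9 -0.6  0.7] op 74.9 g 0.0
delta mm [ 205.1  119.6 -101. ] wz 27.8 tilt [-0.16  0.06]
```

In the tool's units: 0.205 m / 0.8 = 0.2563, -0.06 m / 0.8 = -0.075, 28 degrees / 360 = 0.0778.

{"fn": "play_rows", "kwargs": {
  "motion": [
    [[0.0375,0.0188,-0.025,0,0,0.0111],[0.075,0.0438,-0.05,0,0,0.0278],[0.1125,0.065,-0.075,0,0,0.0444],[0.15,0.0875,-0.1,0,0,0.0611],[0.1875,0.1088,-0.125,0,0,0.0778],[0.225,0.1313,-0.125,0,0,0.0778],[0.2563,0.15,-0.125,0,0,0.0778],[0.2563,0.15,-0.125,0,0,0.0778]]
  ],
  "fingers": 0.06
}}

```text
time_s: 14.4
position: [0.4039, -0.1032, 0.2479]
tcp_rot: [[-1.0, 0.004, -0.006], [0.004, 1.0, 0.003], [0.006, 0.003, -1.0]]
force: [0.1, 1.6, -0.1]
opening: 0.69
grasp_force: 0.0
```

```bash
python3 look.py w6 knob .4395 -.106 gear .4395 -.106 hub .4395 -.106; python3 mv.py .44 -.106 .074 90
```

```text
pos [ 0.4076 -0.1047  0.2484] t 14.45
knob wrist 0.94 278 225 exp [276. 226.]
knob 1 [ 0.441  -0.1027  0.051   7.6344] 0.958
knob 1 [ 0.441  -0.1027  0.051   7.6344] 0.958
gear wrist 0.66 270 217 exp [277. 220.]
gear 1 [ 0.4435 -0.1065  0.031  12.9226] 0.964
gear 1 [ 0.4435 -0.1065  0.031  12.9226] 0.964
hub wrist 0.68 274 200 exp [277. 214.]
hub 1 [ 4.42900e-01 -1.06800e-01  3.00000e-03  1.30554e+01] 0.946
hub 1 [ 4.42900e-01 -1.06800e-01  3.00000e-03  1.30554e+01] 0.946
t 14.8 pos [ 0.4116 -0.106   0.2476] yaw 89.9 F [ 0.1 -0.   0.3] op 59.8 g 0.0
delta mm [-2.840e+01  1.000e-01  1.736e+02] wz -0.1 tilt [ 0.02 -0.01]
```

View pics/w6.png

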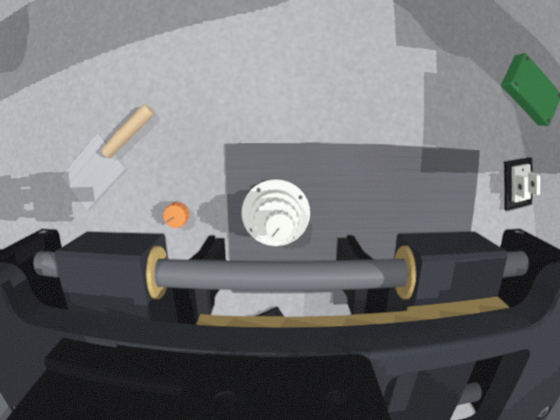

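The white knob is at (278,226) on the gear and hub, and the orange look-alike is at (175,214). I'll take the white one.

In the tool's units: 0.135 m / 0.8 = 0.1688, 0.11 m / 0.8 = 0.1375.

{"fn": "play_rows", "kwargs": {
  "motion": [
    [[-0.0363,0.0025,0.0375,0,0,0],[-0.0363,0.0025,0.0875,0,0,0],[-0.0363,0.0025,0.1375,0,0,0],[-0.0363,0.0025,0.1625,0,0,0],[-0.0363,0.0025,0.1688,0,0,0],[-0.0363,0.0025,0.1688,0,0,0],[-0.0363,0.0025,0.1688,0,0,0]]
  ],
  "fingers": 0.05
}}

```text
time_s: 15.38
position: [0.4404, -0.1041, 0.1131]
tcp_rot: [[-1.0, 0.002, 0.001], [0.002, 1.0, -0.0], [-0.001, -0.0, -1.0]]
force: [-0.6, -0.5, 0.6]
opening: 0.579
grasp_force: 0.0
```

```bash
python3 look.py w7 knob .44 -.104 ; python3 mv.py .44 -.104 .074 90
```

```text
pos [ 0.4408 -0.1043  0.1137] t 15.43
knob wrist 0.59 280 233 exp [279. 234.]
knob 1 [ 0.4407 -0.1028  0.051   1.2205] 0.915
knob 1 [ 0.4407 -0.1028  0.051   1.2205] 0.915
t 15.58 pos [ 0.4406 -0.1043  0.1142] yaw 89.9 F [0.5 0.2 0.5] op 50.1 g 0.0
delta mm [ 0.8  0.4 40.2] wz -0.1 tilt [ 0.19 -0.1 ]
```

View pics/w7.png

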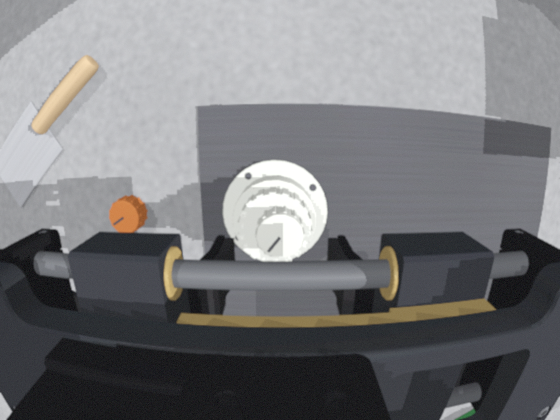

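The knob is centred between the fingers at (280,233), so I'll grip it.

In the tool's units: 0.04 m / 0.8 = 0.05, 0.03 m / 0.8 = 0.0375.

{"fn": "play_rows", "kwargs": {
  "motion": [
    [[0,0,0.0188,0,0,0],[0,0,0.0375,0,0,0],[0,0,0.05,0,0,0],[0,0,0.05,0,0,0],[0,0,0.05,0,0,0]]
  ]
}}

```text
time_s: 16.0
position: [0.4399, -0.104, 0.0733]
tcp_rot: [[-1.0, 0.003, 0.001], [0.003, 1.0, -0.0], [-0.001, -0.0, -1.0]]
force: [0.6, -0.6, 0.4]
opening: 0.571
grasp_force: 0.0
```

{"fn": "play_rows", "kwargs": {
  "motion": [
    [[0,0,0,0,0,0],[0,0,0,0,0,0],[0,0,0,0,0,0],[0,0,0,0,0,0],[0,0,0,0,0,0],[0,0,0,0,0,0]]
  ],
  "fingers": 0.025
}}

```text
time_s: 16.5
position: [0.4399, -0.104, 0.0732]
tcp_rot: [[-1.0, 0.003, 0.001], [0.003, 1.0, -0.0], [-0.001, -0.0, -1.0]]
force: [0.5, -0.4, 5.3]
opening: 0.333
grasp_force: 30.0
```

```bash
python3 mv.py .644 .1165 .12 90
```

```text
t 16.5 pos [ 0.4399 -0.104   0.0732] yaw 89.8 F [ 0.5 -0.4  5.3] op 29.0 g 30.0
delta mm [-203.6  221.   -46.7] wz -0.2 tilt [ 0.05 -0.03]
```

In the tool's units: 0.182 m / 0.8 = 0.2275, -0.03 m / 0.8 = -0.0375.

{"fn": "play_rows", "kwargs": {
  "motion": [
    [[0,0,-0.0375,0,0,0],[-0.0125,0.0125,-0.0688,0,0,0],[-0.0438,0.0463,-0.075,0,0,0],[-0.0775,0.0825,-0.075,0,0,0],[-0.1125,0.1188,-0.075,0,0,0],[-0.1463,0.155,-0.075,0,0,0],[-0.18,0.1913,-0.075,0,0,0],[-0.2125,0.2275,-0.075,0,0,0]]
  ]
}}

```text
time_s: 17.17
position: [0.6109, 0.0795, 0.1326]
tcp_rot: [[-1.0, 0.002, -0.0], [0.002, 1.0, -0.0], [0.0, -0.0, -1.0]]
force: [0.7, -0.1, -0.1]
opening: 0.336
grasp_force: 30.0
```

```bash
python3 mv.py .6438 .1168 .11 90
```

```text
t 17.17 pos [0.6109 0.0795 0.1326] yaw 89.9 F [ 0.7 -0.1 -0.1] op 29.2 g 30.0
delta mm [-32.8  37.4  22.6] wz -0.1 tilt [-0.02 -0.01]
```

{"fn": "play_rows", "kwargs": {
  "motion": [
    [[-0.0225,0.025,0.0063,0,0,0],[-0.0413,0.0463,0.0225,0,0,0],[-0.0413,0.0463,0.0275,0,0,0],[-0.0413,0.0463,0.0275,0,0,0],[-0.0413,0.0463,0.0275,0,0,0],[-0.0413,0.0463,0.0275,0,0,0]]
  ]
}}

```text
time_s: 17.67
position: [0.6422, 0.1137, 0.1107]
tcp_rot: [[-1.0, 0.004, -0.001], [0.004, 1.0, -0.0], [0.001, -0.0, -1.0]]
force: [-0.4, -0.5, 0.6]
opening: 0.33
grasp_force: 30.0
```

```bash
python3 look.py w8 nest_knob .6438 .1168 ; python3 mv.py .6438 .1168 .027 90
```

```text
pos [0.6425 0.1136 0.1111] t 17.72
nest_knob wrist 0.62 283 208 exp [283. 216.]
nest_knob 1 [  0.645    0.1178   0.     -14.6129] 0.89
nest_knob 1 [  0.645    0.1178   0.     -14.6129] 0.89
t 17.87 pos [0.6431 0.1137 0.1114] yaw 89.8 F [ 0.1  0.1 -1.1] op 28.8 g 30.0
delta mm [-0.6  3.1 84.4] wz -0.2 tilt [ 0.03 -0.  ]
```

View pics/w8.png

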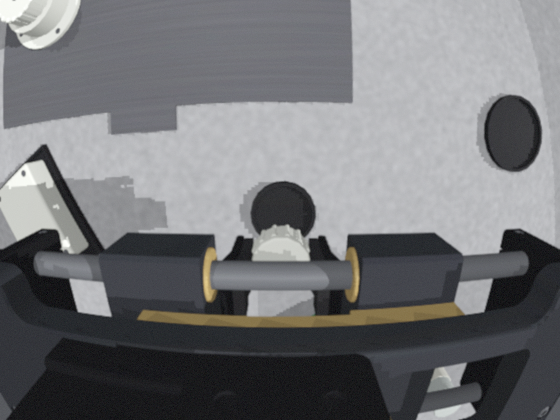

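The knob is held at (281,245) with its nest directly behind it at (283,210). I'll shift 3 mm and lower.

In the tool's units: 0.082 m / 0.8 = 0.1025, 0.03 m / 0.8 = 0.0375.

{"fn": "play_rows", "kwargs": {
  "motion": [
    [[-0.0013,0.0038,0.0375,0,0,0],[-0.0013,0.0038,0.075,0,0,0],[-0.0013,0.0038,0.095,0,0,0],[-0.0013,0.0038,0.1,0,0,0],[-0.0013,0.0038,0.1025,0,0,0],[-0.0013,0.0038,0.1025,0,0,0],[-0.0013,0.0038,0.1025,0,0,0]]
  ]
}}

```text
time_s: 18.45
position: [0.6453, 0.1175, 0.0302]
tcp_rot: [[-1.0, 0.003, 0.003], [0.003, 1.0, 0.0], [-0.003, 0.0, -1.0]]
force: [0.8, 0.4, 0.2]
opening: 0.335
grasp_force: 30.0
```

```bash
python3 mv.py .6443 .117 .0252 90
```

```text
t 18.45 pos [0.6453 0.1175 0.0302] yaw 89.8 F [0.8 0.4 0.2] op 29.1 g 30.0
delta mm [ 1.  -0.5  5. ] wz -0.2 tilt [0.16 0.  ]
```

In the tool's units: 0.005 m / 0.8 = 0.0063, 0.003 m / 0.8 = 0.0038.

{"fn": "play_rows", "kwargs": {
  "motion": [
    [[0,0,0.0013,0,0,0],[0,0,0.0025,0,0,0],[0,0,0.0038,0,0,0],[0,0,0.005,0,0,0],[0,0,0.0056,0,0,0],[0,0,0.0063,0,0,0],[0,0,0.0063,0,0,0]]
  ]
}}

```text
time_s: 19.03
position: [0.6445, 0.1177, 0.0253]
tcp_rot: [[-1.0, 0.002, 0.001], [0.002, 1.0, -0.0], [-0.001, -0.0, -1.0]]
force: [-2.0, -0.0, 7.2]
opening: 0.335
grasp_force: 30.0
```

Contact came at the expected height, so I'll release, lift and return for the gear.

In the tool's units: -0.12 m / 0.8 = -0.15, -0.08 m / 0.8 = -0.1.

{"fn": "play_rows", "kwargs": {
  "motion": [
    [[0,0,0,0,0,0],[0,0,0,0,0,0],[0,0,0,0,0,0],[0,0,0,0,0,0],[0,0,-0.0125,0,0,0],[0,0,-0.05,0,0,0],[0,0,-0.1,0,0,0],[0,0,-0.15,0,0,0]]
  ],
  "fingers": 0.045
}}

```text
time_s: 19.7
position: [0.6428, 0.1179, 0.1437]
tcp_rot: [[-1.0, 0.003, -0.004], [0.003, 1.0, 0.001], [0.004, 0.001, -1.0]]
force: [0.3, -0.8, -0.9]
opening: 0.516
grasp_force: 0.0
```

```bash
python3 mv.py .425 -.107 .17 90
```

```text
t 19.7 pos [0.6428 0.1179 0.1437] yaw 89.8 F [ 0.3 -0.8 -0.9] op 44.9 g 0.0
delta mm [ 217.3 -225.5  -25.5] wz -0.2 tilt [-0.23  0.04]
```

In the tool's units: -0.225 m / 0.8 = -0.2813, 0.217 m / 0.8 = 0.2713.

{"fn": "play_rows", "kwargs": {
  "motion": [
    [[0.035,-0.0363,-0.0325,0,0,0],[0.07,-0.0725,-0.0325,0,0,0],[0.1063,-0.11,-0.0325,0,0,0],[0.1413,-0.1463,-0.0325,0,0,0],[0.1763,-0.1825,-0.0325,0,0,0],[0.2113,-0.2188,-0.0325,0,0,0],[0.2463,-0.255,-0.0325,0,0,0],[0.2713,-0.2813,-0.0325,0,0,0]]
  ],
  "fingers": 0.072
}}

```text
time_s: 20.37
position: [0.424, -0.1076, 0.1699]
tcp_rot: [[-1.0, 0.004, -0.001], [0.004, 1.0, 0.001], [0.001, 0.001, -1.0]]
force: [-0.8, -0.3, 0.6]
opening: 0.823
grasp_force: 0.0
```

{"fn": "play_rows", "kwargs": {
  "motion": [
    [[0,0,0,0,0,0],[0,0,0,0,0,0]]
  ]
}}

```text
time_s: 20.53
position: [0.426, -0.1075, 0.17]
tcp_rot: [[-1.0, 0.007, 0.0], [0.007, 1.0, 0.001], [-0.0, 0.001, -1.0]]
force: [0.6, 0.7, -0.6]
opening: 0.826
grasp_force: 0.0
```

```bash
python3 look.py w9 gear .442 -.107 hub .442 -.107; python3 mv.py .442 -.107 .054 90
```

```text
pos [ 0.427  -0.107   0.1701] t 20.58
gear wrist 0.87 279 222 exp [280. 223.]
gear 1 [ 0.4428 -0.1064  0.031  14.353 ] 0.978
gear 1 [ 0.4428 -0.1064  0.031  14.353 ] 0.978
hub wrist 0.86 277 193 exp [280. 214.]
hub 1 [ 4.42200e-01 -1.06800e-01  3.00000e-03  1.31462e+01] 0.95
hub 1 [ 4.42200e-01 -1.06800e-01  3.00000e-03  1.31462e+01] 0.95
t 20.83 pos [ 0.4274 -0.106   0.1697] yaw 90.0 F [-0.2  0.2  0.5] op 71.8 g 0.0
delta mm [-14.6  -1.  115.7] wz -0.0 tilt [ 0.03 -0.  ]
```

View pics/w9.png

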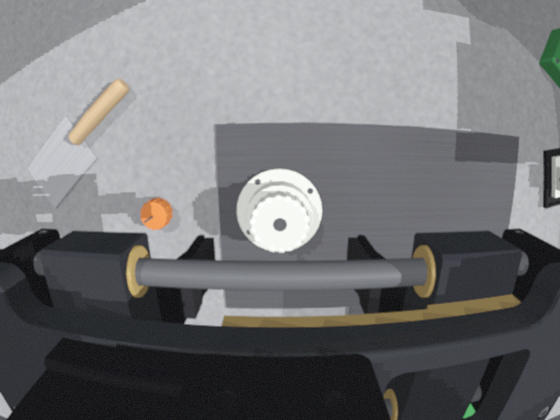

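The gear is at (279,222), alone on the hub and centred on the jaws. I'll descend and grip.

In the tool's units: 0.115 m / 0.8 = 0.1438, 0.03 m / 0.8 = 0.0375.

{"fn": "play_rows", "kwargs": {
  "motion": [
    [[-0.0188,-0.0013,0.0375,0,0,0],[-0.0188,-0.0013,0.075,0,0,0],[-0.0188,-0.0013,0.1063,0,0,0],[-0.0188,-0.0013,0.125,0,0,0],[-0.0188,-0.0013,0.1375,0,0,0],[-0.0188,-0.0013,0.1438,0,0,0],[-0.0188,-0.0013,0.1438,0,0,0],[-0.0188,-0.0013,0.1438,0,0,0]]
  ]
}}

```text
time_s: 21.5
position: [0.4419, -0.1075, 0.0547]
tcp_rot: [[-1.0, 0.002, 0.0], [0.002, 1.0, -0.0], [-0.0, -0.0, -1.0]]
force: [-0.5, 0.3, 0.8]
opening: 0.825
grasp_force: 0.0
```

{"fn": "play_rows", "kwargs": {
  "motion": [
    [[0,0,0,0,0,0],[0,0,0,0,0,0],[0,0,0,0,0,0],[0,0,0,0,0,0],[0,0,0,0,0,0],[0,0,0,0,0,0]]
  ],
  "fingers": 0.044
}}

```text
time_s: 22.0
position: [0.4418, -0.108, 0.0552]
tcp_rot: [[-1.0, 0.003, 0.001], [0.003, 1.0, -0.0], [-0.001, -0.0, -1.0]]
force: [0.2, 0.3, 4.5]
opening: 0.555
grasp_force: 30.0
```

```bash
python3 mv.py .568 .3325 .12 90
```

```text
t 22.0 pos [ 0.4418 -0.108   0.0552] yaw 89.8 F [0.2 0.3 4.5] op 48.3 g 30.0
delta mm [-125.   440.8  -64.9] wz -0.2 tilt [ 0.05 -0.02]
```

In the tool's units: 0.235 m / 0.8 = 0.2938, 0.197 m / 0.8 = 0.2463.

{"fn": "play_rows", "kwargs": {
  "motion": [
    [[0,0,-0.0375,0,0,0],[0,0.0125,-0.075,0,0,0],[-0.0163,0.0563,-0.0813,0,0,0],[-0.0288,0.1038,-0.0813,0,0,0],[-0.0425,0.1513,-0.0813,0,0,0],[-0.0563,0.1988,-0.0813,0,0,0],[-0.07,0.2463,-0.0813,0,0,0],[-0.0838,0.2938,-0.0813,0,0,0]]
  ]
}}

```text
time_s: 22.67
position: [0.5091, 0.1289, 0.1198]
tcp_rot: [[-1.0, 0.003, -0.0], [0.003, 1.0, -0.0], [0.0, -0.0, -1.0]]
force: [0.1, -0.6, 0.3]
opening: 0.558
grasp_force: 30.0
```

In the tool's units: 0.2 m / 0.8 = 0.25, 0.185 m / 0.8 = 0.2313.

{"fn": "play_rows", "kwargs": {
  "motion": [
    [[-0.0138,0.0475,0,0,0,0],[-0.0275,0.095,0,0,0,0],[-0.0413,0.1425,0,0,0,0],[-0.055,0.19,0,0,0,0],[-0.0688,0.2313,0,0,0,0],[-0.0725,0.25,0,0,0,0],[-0.0725,0.25,0,0,0,0],[-0.0725,0.25,0,0,0,0]]
  ]
}}

```text
time_s: 23.33
position: [0.5669, 0.3272, 0.1191]
tcp_rot: [[-1.0, 0.001, -0.001], [0.001, 1.0, -0.001], [0.001, -0.001, -1.0]]
force: [-0.2, -0.8, -0.9]
opening: 0.552
grasp_force: 30.0
```

```bash
python3 look.py w10 nest_gear .568 .3325 ; python3 mv.py .568 .3325 .03 90
```

```text
pos [0.5667 0.3261 0.1191] t 23.38
nest_gear wrist 0.58 290 194 exp [286. 213.]
nest_gear top 0.62 123 191 exp [121. 183.]
nest_gear 2 [ 5.69100e-01  3.37600e-01 -2.73000e-02  5.82828e+01] 0.608
nest_gear 1 [0.5684 0.334  0.     4.4701] 0.717
t 23.53 pos [0.5672 0.3252 0.1195] yaw 89.8 F [ 0.8  0.2 -0.7] op 48.2 g 30.0
delta mm [-0.9  7.4 89.5] wz -0.2 tilt [-0.08 -0.05]
```

View pics/w10.png

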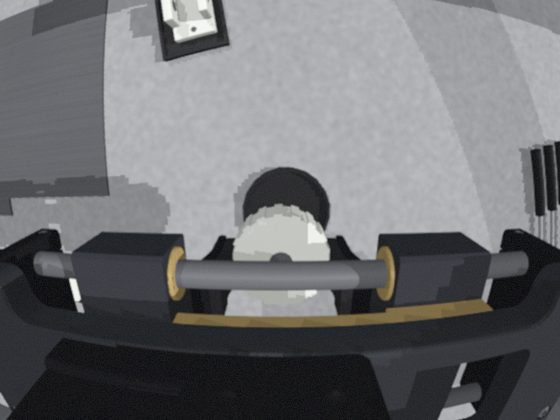

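The gear is held at (281,250) and its nest is centred at column 287, so it needs about 6 to 7 mm along +y. I'll shift it and lower.

In the tool's units: 0.087 m / 0.8 = 0.1088, 0.05 m / 0.8 = 0.0625.

{"fn": "play_rows", "kwargs": {
  "motion": [
    [[-0.0013,0.0088,0.025,0,0,0],[-0.0013,0.0088,0.0625,0,0,0],[-0.0013,0.0088,0.0938,0,0,0],[-0.0013,0.0088,0.1038,0,0,0],[-0.0013,0.0088,0.1088,0,0,0],[-0.0013,0.0088,0.1088,0,0,0],[-0.0013,0.0088,0.1088,0,0,0]]
  ]
}}

```text
time_s: 24.12
position: [0.5697, 0.3337, 0.0339]
tcp_rot: [[-1.0, 0.003, 0.002], [0.003, 1.0, 0.001], [-0.002, 0.001, -1.0]]
force: [0.7, -0.2, -0.7]
opening: 0.554
grasp_force: 30.0
```

```bash
python3 mv.py .568 .3325 .0272 90
```

```text
t 24.12 pos [0.5697 0.3337 0.0339] yaw 89.8 F [ 0.7 -0.2 -0.7] op 48.2 g 30.0
delta mm [ 1.7 -1.2  6.7] wz -0.2 tilt [0.1  0.04]
```

In the tool's units: 0.0065 m / 0.8 = 0.0081, 0.003 m / 0.8 = 0.0038.

{"fn": "play_rows", "kwargs": {
  "motion": [
    [[0.0013,-0.0013,0.0013,0,0,0],[0.0013,-0.0013,0.0025,0,0,0],[0.0013,-0.0013,0.0038,0,0,0],[0.0013,-0.0013,0.005,0,0,0],[0.0013,-0.0013,0.0063,0,0,0],[0.0013,-0.0013,0.0075,0,0,0],[0.0013,-0.0013,0.0081,0,0,0],[0.0013,-0.0013,0.0081,0,0,0]]
  ]
}}

```text
time_s: 24.78
position: [0.5678, 0.333, 0.0272]
tcp_rot: [[-1.0, 0.002, 0.0], [0.002, 1.0, 0.0], [-0.0, 0.0, -1.0]]
force: [-1.8, -0.7, 6.0]
opening: 0.555
grasp_force: 30.0
```

In the tool's units: -0.12 m / 0.8 = -0.15, -0.08 m / 0.8 = -0.1.

{"fn": "play_rows", "kwargs": {
  "motion": [
    [[0,0,0,0,0,0],[0,0,0,0,0,0],[0,0,0,0,0,0],[0,0,0,0,0,0],[0,0,-0.0125,0,0,0],[0,0,-0.05,0,0,0],[0,0,-0.1,0,0,0],[0,0,-0.15,0,0,0]]
  ],
  "fingers": 0.062
}}

```text
time_s: 25.45
position: [0.5668, 0.3324, 0.1468]
tcp_rot: [[-1.0, 0.003, -0.003], [0.003, 1.0, -0.001], [0.003, -0.001, -1.0]]
force: [1.3, -0.1, -0.0]
opening: 0.712
grasp_force: 0.0
```

```bash
python3 mv.py .442 -.107 .147 90
```

```text
t 25.45 pos [0.5668 0.3324 0.1468] yaw 89.8 F [ 1.3 -0.1 -0. ] op 62.0 g 0.0
delta mm [ 123.6 -439.8    0.6] wz -0.2 tilt [-0.17 -0.06]
```

In the tool's units: -0.312 m / 0.8 = -0.39, -0.273 m / 0.8 = -0.3413.

{"fn": "play_rows", "kwargs": {
  "motion": [
    [[0.0138,-0.0488,0,0,0,0],[0.0275,-0.0975,0,0,0,0],[0.0413,-0.1463,0,0,0,0],[0.055,-0.195,0,0,0,0],[0.0688,-0.2438,0,0,0,0],[0.0825,-0.2925,0,0,0,0],[0.0963,-0.3413,0,0,0,0],[0.11,-0.39,0,0,0,0]]
  ],
  "fingers": 0.084
}}

```text
time_s: 26.12
position: [0.4784, 0.0195, 0.147]
tcp_rot: [[-1.0, 0.002, 0.001], [0.002, 1.0, -0.0], [-0.001, -0.0, -1.0]]
force: [0.2, 0.2, -0.5]
opening: 0.96
grasp_force: 0.0
```

{"fn": "play_rows", "kwargs": {
  "motion": [
    [[0.0138,-0.0488,0,0,0,0],[0.0275,-0.0975,0,0,0,0],[0.0438,-0.1438,0,0,0,0],[0.045,-0.16,0,0,0,0],[0.045,-0.16,0,0,0,0],[0.045,-0.16,0,0,0,0],[0.045,-0.16,0,0,0,0]]
  ]
}}

```text
time_s: 26.7
position: [0.4426, -0.1062, 0.1465]
tcp_rot: [[-1.0, 0.003, 0.0], [0.003, 1.0, 0.0], [-0.0, 0.0, -1.0]]
force: [-0.5, -0.1, 0.3]
opening: 0.965
grasp_force: 0.0
```

```bash
python3 look.py w11 hub .442 -.107 ; python3 mv.py .4415 -.107 .028 90
```

```text
pos [ 0.4426 -0.1058  0.1464] t 26.75
hub wrist 0.86 277 199 exp [278. 203.]
hub 1 [ 4.43000e-01 -1.07200e-01  3.00000e-03  1.01148e+01] 0.979
hub 1 [ 4.43000e-01 -1.07200e-01  3.00000e-03  1.01148e+01] 0.979
t 26.9 pos [ 0.4427 -0.1056  0.1463] yaw 90.0 F [ 0.8 -0.4  0.6] op 83.7 g 0.0
delta mm [  1.2  -1.4 118.3] wz -0.0 tilt [-0.01  0.01]
```

View pics/w11.png

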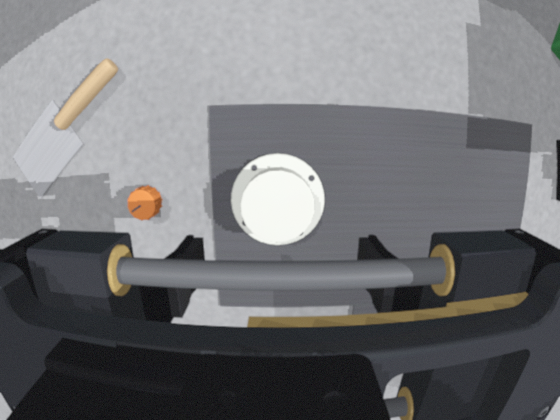

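The hub stands alone at (277,200), centred on the jaws. I'll descend and grip it by the drum.

In the tool's units: 0.117 m / 0.8 = 0.1463, 0.116 m / 0.8 = 0.145.

{"fn": "play_rows", "kwargs": {
  "motion": [
    [[0,-0.0019,0.0375,0,0,0],[0,-0.0019,0.075,0,0,0],[0,-0.0019,0.1063,0,0,0],[0,-0.0019,0.125,0,0,0],[0,-0.0019,0.1375,0,0,0],[0,-0.0019,0.145,0,0,0],[0,-0.0019,0.1463,0,0,0],[0,-0.0019,0.1463,0,0,0]]
  ]
}}

```text
time_s: 27.57
position: [0.4427, -0.1079, 0.0291]
tcp_rot: [[-1.0, 0.002, -0.0], [0.002, 1.0, 0.0], [0.0, 0.0, -1.0]]
force: [0.3, 0.8, -0.1]
opening: 0.968
grasp_force: 0.0
```

{"fn": "play_rows", "kwargs": {
  "motion": [
    [[0,0,0,0,0,0],[0,0,0,0,0,0],[0,0,0,0,0,0],[0,0,0,0,0,0],[0,0,0,0,0,0],[0,0,0,0,0,0]]
  ],
  "fingers": 0.055
}}

```text
time_s: 28.07
position: [0.4429, -0.1085, 0.0298]
tcp_rot: [[-1.0, 0.003, 0.001], [0.003, 1.0, -0.001], [-0.001, -0.001, -1.0]]
force: [-0.1, -0.4, 4.5]
opening: 0.705
grasp_force: 30.0
```

```bash
python3 mv.py .579 -.338 .12 90
```

```text
t 28.07 pos [ 0.4429 -0.1085  0.0298] yaw 89.8 F [-0.1 -0.4  4.5] op 61.3 g 30.0
delta mm [-136.8 -229.2  -90. ] wz -0.2 tilt [ 0.06 -0.03]
```

In the tool's units: -0.184 m / 0.8 = -0.23, -0.03 m / 0.8 = -0.0375.

{"fn": "play_rows", "kwargs": {
  "motion": [
    [[0,0,-0.0375,0,0,0],[0,0,-0.0813,0,0,0],[-0.0125,-0.0213,-0.1125,0,0,0],[-0.0375,-0.0625,-0.1125,0,0,0],[-0.0625,-0.105,-0.1125,0,0,0],[-0.0875,-0.1475,-0.1125,0,0,0],[-0.1125,-0.1888,-0.1125,0,0,0],[-0.1375,-0.23,-0.1125,0,0,0]]
  ]
}}

```text
time_s: 28.73
position: [0.5523, -0.294, 0.1191]
tcp_rot: [[-1.0, 0.003, -0.001], [0.003, 1.0, 0.001], [0.001, 0.001, -1.0]]
force: [0.3, 0.1, -1.5]
opening: 0.705
grasp_force: 30.0
```

In the tool's units: -0.045 m / 0.8 = -0.0563, -0.03 m / 0.8 = -0.0375.

{"fn": "play_rows", "kwargs": {
  "motion": [
    [[-0.0225,-0.0375,0,0,0,0],[-0.0338,-0.0563,0,0,0,0],[-0.0338,-0.0563,0,0,0,0],[-0.0338,-0.0563,0,0,0,0],[-0.0338,-0.0563,0,0,0,0],[-0.0338,-0.0563,0,0,0,0]]
  ]
}}

```text
time_s: 29.23
position: [0.5777, -0.3357, 0.1187]
tcp_rot: [[-1.0, 0.002, -0.002], [0.002, 1.0, 0.002], [0.002, 0.002, -1.0]]
force: [-0.1, -0.3, -0.6]
opening: 0.703
grasp_force: 30.0
```

```bash
python3 look.py w12 nest_hub .579 -.338 ; python3 mv.py .579 -.338 .034 90
```

```text
pos [ 0.5779 -0.3358  0.1189] t 29.28
nest_hub wrist 0.87 268 169 exp [276. 213.]
nest_hub 1 [ 0.5791 -0.338   0.     10.5863] 0.443
nest_hub 1 [ 0.5791 -0.338   0.     10.5863] 0.443
t 29.43 pos [ 0.5787 -0.3367  0.1194] yaw 89.9 F [-0.1 -0.2 -0.9] op 60.9 g 30.0
delta mm [-0.4 -1.4 85.4] wz -0.1 tilt [-0.03  0.02]
```

View pics/w12.png

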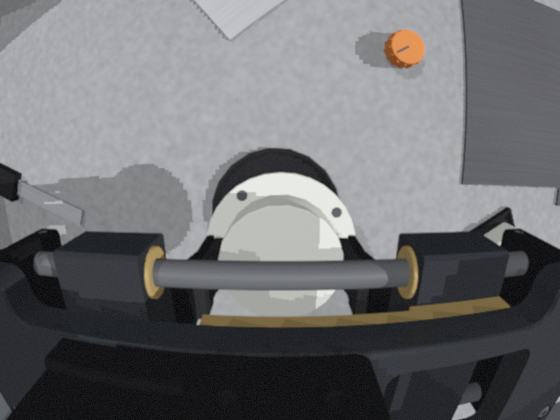

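The hub is held level at (281,240) and its nest's arc peaks at column 275, so I'll shift about 2 to 3 mm along -y and lower.

In the tool's units: 0.084 m / 0.8 = 0.105, 0.08 m / 0.8 = 0.1.

{"fn": "play_rows", "kwargs": {
  "motion": [
    [[0,-0.0025,0.025,0,0,0],[-0.0013,-0.0025,0.0625,0,0,0],[-0.0013,-0.0025,0.09,0,0,0],[-0.0013,-0.0025,0.1,0,0,0],[-0.0013,-0.0025,0.105,0,0,0],[-0.0013,-0.0025,0.105,0,0,0],[-0.0013,-0.0025,0.105,0,0,0]]
  ]
}}

```text
time_s: 30.02
position: [0.5807, -0.3402, 0.0364]
tcp_rot: [[-1.0, 0.002, 0.002], [0.002, 1.0, -0.001], [-0.002, -0.001, -1.0]]
force: [-0.2, -0.4, -0.7]
opening: 0.705
grasp_force: 30.0
```

```bash
python3 mv.py .5795 -.339 .0298 90
```

```text
t 30.02 pos [ 0.5807 -0.3402  0.0364] yaw 89.9 F [-0.2 -0.4 -0.7] op 61.4 g 30.0
delta mm [1.2 1.2 6.5] wz -0.1 tilt [ 0.09 -0.08]
```

In the tool's units: 0.0065 m / 0.8 = 0.0081, 0.002 m / 0.8 = 0.0025.

{"fn": "play_rows", "kwargs": {
  "motion": [
    [[0.0013,0.0013,0.0013,0,0,0],[0.0013,0.0013,0.0025,0,0,0],[0.0013,0.0013,0.0038,0,0,0],[0.0013,0.0013,0.005,0,0,0],[0.0013,0.0013,0.0063,0,0,0],[0.0013,0.0013,0.0075,0,0,0],[0.0013,0.0013,0.0081,0,0,0],[0.0013,0.0013,0.0081,0,0,0]]
  ]
}}

```text
time_s: 30.68
position: [0.579, -0.3388, 0.0298]
tcp_rot: [[-1.0, 0.003, 0.0], [0.003, 1.0, -0.0], [-0.0, -0.0, -1.0]]
force: [-1.2, 1.5, 4.5]
opening: 0.702
grasp_force: 30.0
```

In the tool's units: -0.12 m / 0.8 = -0.15, -0.08 m / 0.8 = -0.1.

{"fn": "play_rows", "kwargs": {
  "motion": [
    [[0,0,0,0,0,0],[0,0,0,0,0,0],[0,0,0,0,0,0],[0,0,0,0,0,0],[0,0,-0.0125,0,0,0],[0,0,-0.05,0,0,0],[0,0,-0.1,0,0,0],[0,0,-0.15,0,0,0]]
  ],
  "fingers": 0.078
}}

```text
time_s: 31.35
position: [0.5782, -0.3381, 0.1493]
tcp_rot: [[-1.0, 0.003, -0.002], [0.003, 1.0, 0.002], [0.002, 0.002, -1.0]]
force: [0.6, -0.4, 0.2]
opening: 0.895
grasp_force: 0.0
```

In the tool's units: 0.15 m / 0.8 = 0.1875, 0.12 m / 0.8 = 0.15.

{"fn": "play_rows", "kwargs": {
  "motion": [
    [[0.05,0,-0.025,0,0,0],[0.1,0,-0.0625,0,0,0],[0.15,0,-0.1,0,0,0],[0.1875,0,-0.125,0,0,0],[0.1875,0,-0.125,0,0,0],[0.1875,0,-0.125,0,0,0]]
  ]
}}

```text
time_s: 31.85
position: [0.4275, -0.3391, 0.2518]
tcp_rot: [[-1.0, 0.005, 0.003], [0.005, 1.0, -0.004], [-0.003, -0.004, -1.0]]
force: [0.2, 0.3, 0.2]
opening: 0.896
grasp_force: 0.0
```

```bash
python3 - <<'E'
from fit import *
c=cap('scene'); T=cap('top')
f=c['frame'][:,:,::-1]; t=T['frame'][:,:,::-1]
sd=dict(case=(.648,-.116),hub=(.579,-.339),gear=(.568,.333),clevis=(.398,.254),knob=(.644,.1175))
tiles=[]
for n,p in sd.items():
    r=[]
    for cc,im in((c,f),(T,t)):
        u,v=proj(cc,np.array([[*p,.01]]))[0].astype(int)
        r.append(cv2.resize(cv2.copyMakeBorder(im,40,40,40,40,cv2.BORDER_CONSTANT)[v:v+80,u:u+80],(160,160),interpolation=cv2.INTER_CUBIC))
    tiles.append(np.vstack(r))
cv2.imwrite('pics/end.png',np.hstack(tiles))
E
python3 mv.py .4 -.3 .2
```

```text
t 31.95 pos [ 0.4295 -0.3387  0.2493] yaw 89.8 F [-1.   0.2  0. ] op 78.0 g 0.0
delta mm [29.7 38.7 49.2] wz 0 tilt [ 0.11 -0.07]
```

View pics/end.png

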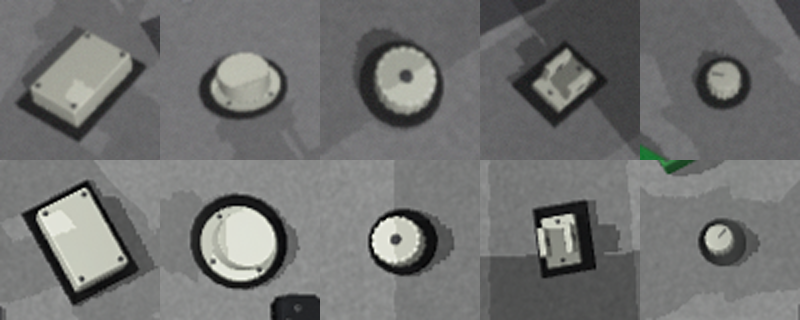

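The scene crops (top row) and top-view crops (bottom row) show all five prints upright and inside their own nests. From left they are case, hub, gear, clevis and knob, and nothing overlaps a rim. The arm is clear.

```bash
python3 -c "
from rig import bot
print(bot.hand_in())"
```

```text
the job is handed in; nothing more can be done
None
```

All five prints were set down gently, right way up, each in its own nest, and the job was handed in at about 32 s on the robot's clock; the final camera views show none of them on a rim.

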